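Fit the hand lever to the gas valve's splined spindle

TASK

The gas valve on the bench has lost its hand lever. Pick up the lever whose hub is drilled with two keyways, turn it so that the keyways line up with the two ribs of the valve's upright spindle (either way round will do), and thread it down until the hub lies flat and fully home on the valve's collar; let go of it there. Leave the other lever, with the plain round hole, where it lies.

Things in the scene. Friction and masses are not known exactly. Their poses are not given: they have to be found in the camera images.
- lever_hub (a point): Hub centre of the keyed lever (loose, 0.2-0.4 kg), half-way up, on the hole's axis. Lies flat on the bench. Steel hub 64 mm long (x), 46 wide (36 at its ends), 30 tall. Through hole: 24 mm square plus two opposite keyways 16 wide reaching along x to 42 mm overall. Arm runs out along +x; mass centre about 23 mm along +x. Axes: x along arm and keyways, z up.
- lever_arm (a point): Point on the axis of the keyed lever's aluminium arm, a good place to grip it, 48 mm along +x from the hub's axis and 4 mm above the hub's centre. The arm is 18 mm wide (y) and 18 tall, its underside 10 mm above the hub's underside, and runs from x = 31 to 132 mm from the hub's axis to a grey knob 30 mm across and 30 tall centred at 140 mm. Axes as the hub's.
- spindle_seat (a point): On the axis of the fixed valve's upright spindle, level with its flat collar (64 mm across, 65 above the bench) where the hub's underside rests. Above it: 14 mm round core to 30 mm, pointed tip to 42; two opposite ribs 8 thick along x, 34 mm overall to 26 high, 26 overall to 30. In the hub: 4 mm play all round, 14 deg of turn. Stiff to turn. Rest of the valve is lower. x along ribs, z up.
- plain_hub (a point): Centre of the hub, half-way up, of the other lever (loose), a bystander to leave alone: round steel hub 54 mm across and 30 tall with a plain round hole 24 mm across; a like arm and grey knob along its +x, ending 123 mm from this point. Lies flat on the bench. z up.
Not all that is in view belongs to the job. Leave any green look-alike of the part that bears lever_hub alone.

How it is judged:
At the end, for the whole second after the job is handed in: The keyed lever is on the spindle, released and at rest: hub centre within 6 mm of 15 mm above the seat point, within 12 mm of the spindle axis, arm in line with the ribs within 20 degrees (either way round), tilted less than 8 degrees (z of lever_hub in the frame of spindle_seat between 0.009 and 0.021 m and horizontal distance between lever_hub and spindle_seat below 0.012 m and angle between the x axis of lever_hub and the x axis of spindle_seat, either way round below 0.35 rad and angle between lever_hub's own z axis and vertical below 0.15 rad and linear speed of lever below 0.02 m/s and contact force between the fingers and lever below 0.2 N); the robot touches nothing.
It fails at once if the other lever is moved by more than 40 mm (distance of plain_hub from where it was at the start of the episode above 0.04 m).
It also fails if it takes over 38 s, if anything falls off the work surface, if the arm or the gripper's body presses on something with over 40 N, if the wrist force passes 120 N, or if a joint passes its speed limit or range.

ROBOT

A 6-joint arm with a two-finger parallel gripper is mounted at the origin on the work surface. World frame = base frame: x ahead of the robot, y to its left, z up, the work surface at z = 0. Lengths are in m, angles in rad, forces in N, time in s.
With the tool pointing down it reaches from about 0.375 to 0.825 m from the base axis. Payload 5.5 kg.
Tool frame: the origin (TCP) lies between the finger pads; the fingertips stand 22 mm ahead of it and the grasp point (between the pads) lies 3 mm ahead of it; z points along the fingers, y is the line along which they close (so a half turn about z gives the same grasp; the last joint's range is limited). The gripper opens to 85 mm and grips with 20 to 120 N. Pads are 22 mm wide; open, the fingers measure 114 mm over their backs; the gripper's body (76 mm by 85 mm) begins 54 mm behind the grasp point. The pads swing forward as they close: fully open they stand 13 mm farther back than shut.
Start: joints at [-1.261, 0.314, -0.047, 1.21, 0, 1.571], TCP at [0.183, -0.571, 0.253] pointing down, gripper open.
Joint ranges: [-2.67, 2.67], [-0.69, 1.73], [-1.03, 1.25], [-2.08, 2.16], [-1.42, 1.45], [-3.14, 3.14]. Speed limits (rad/s): [2.39, 2.39, 3.01, 3.14, 3.14, 3.14].

INTERFACE

Orientations are given as a unit quaternion [w, x, y, z].
In Python, from workcell import robot gives the robot as it stands.
- The arm moves only by the tool arm_command, never from a script. Its argument "targets" is a list of rows, each a list of 4 numbers: the shift along the world's x, y, z in mm, then the turn about the world's z in rad. A call has exactly 8 rows; each row is the pose to reach, as a shift and turn from the pose commanded when the call began; what a row does not reach only later rows make up. A row lasts 1/10 s, in which the tool goes at most 50 mm and 8.59 degrees, less where a joint would pass 70% of its speed; a pose out of reach is approached as far as the arm can. A call with a gripper value outside its range is refused whole. "jaw" is the opening, from 0 (shut) to 1 (fully open), set as the call begins (left out, the last holds). The fingers move at their own pace and stop on an object; the grip force is fixed at half the most. Time passes only in rows, so rows that repeat a pose let the fingers close, or fill a call up. It gives the time, the measured TCP pose, the force and the opening at its end, in the units of the state.
- robot.get_state(): the state, without advancing time (a new reading comes with each control period).
- robot.capture(name): name is "scene" or "top" or "wrist"; returns the picture (420x560x3 uint8, red, green, blue); there is no depth.
- robot.get_calibration(name): a dict with "fx", "fy", "cx", "cy" (pixels), "T" (4x4, takes a point from camera to world coordinates); the wrist camera has in their place "mount" (4x4, takes a point from camera to tool coordinates, whose origin is the TCP and whose axes are the flange's). Camera axes: x right, y down, z forward; pixel columns grow to the right and rows downward; lengths in m; the calibration is good to about 2 mm. A picture is of the moment at which its call begins: read the wrist's pose just before it. get_calibration takes no time and is no camera call.
- robot.finish_job(): hands the job in, once; it reports no verdict.
Trained networks look in the newest picture that a camera, given by its name, has taken for a name from the list of things; names that differ only in an ending like _2 or _b are one class to them, and where a whole thing is asked for, a point or a joint stands for the part that bears it (a point fixed in the world has none). Each returns a list of dicts, best first, with "conf" (0 to 1); they miss things now and then, are a little off and sometimes report something else, mostly with a low value. They report only what shows in the picture. A call takes as long as a camera call. They do not tell look-alikes from the thing itself.
- robot.cut_out(camera, name): "mask" (420x560 bool, what is visible of it).
- robot.mark_of(camera, name): "xyz" ([x, y, z] in m, in the coordinates of the camera as it stood for that picture, good to about 4 mm: a listed point, or the origin of a listed thing).
The state is a dict: "time_s": time; "joint_positions": joint angles; "qvel": joint speeds; "tau": joint torques, N m; "tcp_pos": TCP position; "tcp_rot": TCP orientation; "force": force on the tool from outside, world axes, zero at the start; "ft_torque": the same for the moment, N m; "gripper_width": finger opening in m.
Only numpy, scipy, OpenCV 4.12 (cv2) and the standard library are available. Lean on these libraries where they do the work, as an engineer would, in place of code of your own. Each camera call takes 0.05 s, during which the arm holds its last target. There are 200 camera calls.

## Working session

There is one attempt and no reset: what is moved stays moved. The work goes in short steps, Python scripts to look and compute and a tool call to move; the robot and the scene stay as the last step left them, time stands still between calls to the robot, and variables do not carry over. Pictures are saved under pics/ and viewed, on a budget of 10 in all, crops included, one or two more only if the job needs it, and the job is handed in when it is done.

Besides the shell and the picture viewer there is one more tool, called by a JSON object that holds its "api" and its "payload", one argument or row to a line. arm_command: Moves the arm, as the interface text tells. Its arguments: {"type":"object","properties":{"targets":{"type":"array"},"jaw":{"type":"number"}},"required":["targets"]}

```bash
mkdir -p pics; cat > h.py <<'E'
import numpy as np, cv2
from workcell import robot
from scipy.spatial.transform import Rotation as R
def Tcam(c, st=None):
    k=robot.get_calibration(c)
    if 'T' in k: return k,np.array(k['T'])
    st=st or robot.get_state()
    T=np.eye(4); q=st['tcp_rot']; T[:3,:3]=R.from_quat([q[1],q[2],q[3],q[0]]).as_matrix(); T[:3,3]=st['tcp_pos']
    return k,T@np.array(k['mount'])
def proj(c,P,st=None):
    k,T=Tcam(c,st); p=np.linalg.inv(T)@np.r_[P,1]; return np.array([k['fx']*p[0]/p[2]+k['cx'],k['fy']*p[1]/p[2]+k['cy']])
def onplane(c,uv,z,st=None):
    k,T=Tcam(c,st); d=T[:3,:3]@np.array([(uv[0]-k['cx'])/k['fx'],(uv[1]-k['cy'])/k['fy'],1]); o=T[:3,3]; return o+d*(z-o[2])/d[2]
def look(c,names,save=None):
    st=robot.get_state(); im=robot.capture(c)
    if save: cv2.imwrite(save,im[:,:,::-1])
    for n in names:
        for m in robot.mark_of(c,n)[:4]:
            _,T=Tcam(c,st); P=(T@np.r_[m['xyz'],1])[:3]
            print(c,n,round(m['conf'],2),np.round(P*1000,0),np.round(proj(c,P,st)))
    return im,st
E
python3 - <<'E'
from h import *
N=['lever_hub','lever_arm','spindle_seat','plain_hub']
a,_=look('scene',N); b,_=look('top',N)
cv2.imwrite('pics/a.png',a[:,:,::-1]);cv2.imwrite('pics/b.png',b[:,:,::-1])
print(robot.get_state())
E
```

```text
scene lever_hub 0.89 [396. -88.  12.] [260. 223.]
scene lever_hub 0.81 [507. -37.  17.] [286. 248.]
scene lever_hub 0.64 [ 143. -285.   11.] [183. 178.]
scene lever_hub 0.61 [700.  35.  12.] [336. 304.]
scene lever_arm 0.82 [549. -52.  22.] [284. 258.]
scene lever_arm 0.78 [ 369. -121.   17.] [246. 217.]
scene lever_arm 0.73 [694.  82.  16.] [355. 298.]
scene lever_arm 0.69 [ 189. -290.   16.] [182. 185.]
scene spindle_seat 0.48 [512. 243.  65.] [394. 222.]
scene spindle_seat 0.47 [505. -35.  15.] [287. 247.]
scene plain_hub 0.83 [ 473. -288.   16.] [186. 251.]
top lever_hub 0.95 [505. -36.  17.] [277. 175.]
top lever_hub 0.89 [ 142. -294.   15.] [397. 337.]
top lever_hub 0.82 [397. -83.  14.] [298. 222.]
top lever_hub 0.67 [700.  27.  16.] [250.  94.]
top lever_arm 0.87 [ 194. -292.   20.] [396. 313.]
top lever_arm 0.7 [ 370. -121.   18.] [315. 234.]
top lever_arm 0.62 [550. -52.  21.] [284. 156.]
top lever_arm 0.6 [694.  75.  19.] [229.  97.]
top spindle_seat 0.57 [513. 244.  62.] [149. 169.]
top plain_hub 0.74 [ 471. -290.   12.] [388. 189.]
{'time_s': 0.5, 'joint_positions': array([-1.26098778e+00,  3.13535522e-01, -4.71343159e-02,  1.21020038e+00,
       -2.37931481e-05,  1.57079882e+00]), 'qvel': array([ 0.00101476, -0.00060779,  0.00160107,  0.00089754,  0.00050232,
       -0.00091364]), 'tau': array([ 8.45502859e-05, -5.38963187e+01,  3.39754486e+01,  3.34530181e-03,
       -1.79002728e-05, -2.25437354e-06]), 'tcp_pos': array([ 0.1829116 , -0.57141499,  0.25326311]), 'tcp_rot': array([-3.46653319e-05,  9.88026497e-01,  1.54284283e-01, -1.74539673e-05]), 'force': array([-0.288557  ,  0.36261408, -0.53716283]), 'ft_torque': array([0.00905696, 0.02126088, 0.03601343]), 'gripper_width': 0.08545931617595957}
```

```bash
python3 - <<'E'
from h import *
b=cv2.imread('pics/b.png')
c=cv2.resize(b[70:370,120:430],None,fx=1.93,fy=1.93,interpolation=cv2.INTER_CUBIC)
cv2.imwrite('pics/c.png',c)
E
```

```text
(no output)
```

View pics/c.png

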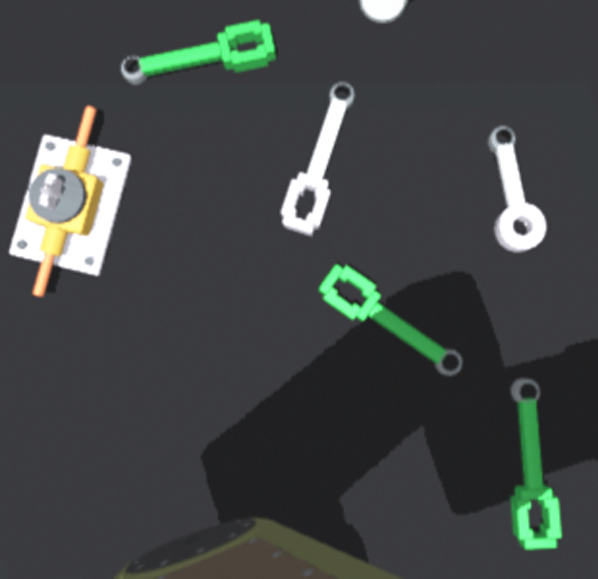

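View pics/a.png

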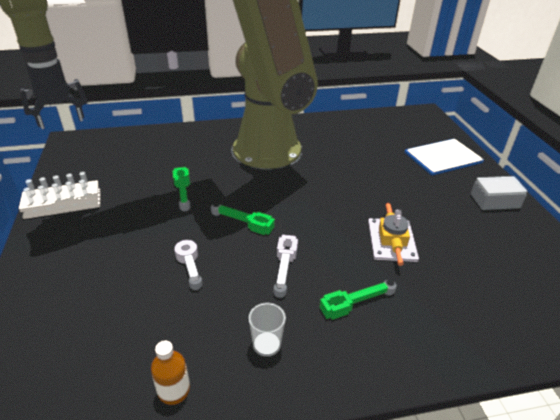

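White lever with rectangular slotted hub at crop (305,205) (top px 277,175; world ~505,-36) is the keyed candidate. The white round-hub lever at crop (520,227) is the bystander plain one, and the three green ones at crop (247,45), (350,290) and (537,520) are look-alikes. The valve is at crop (57,193). I'll move above the keyed lever to confirm it and look from close by.

{"api": "arm_command", "payload": {
  "targets": [
    [25,40,0,0],
    [50,80,0,0],
    [75,120,0,0],
    [100,160,0,0],
    [125,200,0,0],
    [150,240,0,0],
    [175,280,0,0],
    [200,320,0,0]
  ],
  "jaw": 1
}}

```text
time_s: 1.3
tcp_pos: [0.3836, -0.2498, 0.2536]
tcp_rot: [0.0, 0.988, 0.154, 0.0]
force: [1.0, -0.3, -0.3]
gripper_width: 0.0854
```

{"api": "arm_command", "payload": {
  "targets": [
    [22,30,0,0],
    [44,60,0,0],
    [66,90,0,0],
    [88,120,0,0],
    [110,150,0,0],
    [125,175,0,0],
    [137,200,0,0],
    [137,200,0,0]
  ]
}}

```text
time_s: 2.1
tcp_pos: [0.5212, -0.0489, 0.2533]
tcp_rot: [-0.0, 0.988, 0.156, 0.0]
force: [-0.3, -0.4, -0.6]
gripper_width: 0.0856
```

```bash
python3 - <<'E'
from h import *
N=['lever_hub','lever_arm','spindle_seat']
im,st=look('wrist',N,'pics/w1.png')
print(st['time_s'],st['joint_positions'],st['tcp_pos']); print(robot.get_calibration('wrist'))
E
```

```text
wrist lever_hub 0.75 [506. -39.  14.] [265. 193.]
wrist lever_hub 0.63 [396. -87.  13.] [277. 292.]
wrist lever_arm 0.92 [549. -54.  19.] [292. 159.]
wrist lever_arm 0.91 [ 371. -133.   16.] [307. 321.]
2.1 [-9.40720477e-02  1.69355947e-01 -2.32396571e-01  1.16838710e+00
  1.00713679e-03  2.73392606e+00] [ 0.52123079 -0.04886592  0.25326032]
{'fx': 352.5191530938287, 'fy': 352.5191530938287, 'cx': 279.0221528144396, 'cy': 217.60595494630556, 'mount': array([[ 4.55144121e-04, -9.47341641e-01, -3.20224310e-01,
         8.24109980e-02],
       [ 9.99999878e-01,  3.69147055e-04,  3.29255727e-04,
         6.44011406e-04],
       [-1.93707800e-04, -3.20224421e-01,  9.47341693e-01,
        -1.20556650e-01],
       [ 0.00000000e+00,  0.00000000e+00,  0.00000000e+00,
         1.00000000e+00]])}
```

View pics/w1.png

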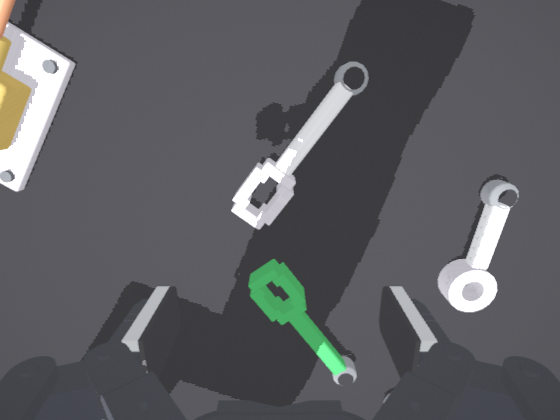

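Wrist view: at px (265,193) the white rectangular hub with a keyed slot and its arm up to a grey knob at (352,78). This is the keyed lever. Green look-alike at (277,290), plain round-hole lever at (468,290), and the valve at the left edge. The tool needs a turn of about +2.5 rad anyway, so I'll look at the spindle during it.

{"api": "arm_command", "payload": {
  "targets": [
    [0,40,0,0.149],
    [0,80,0,0.298],
    [0,120,0,0.447],
    [0,160,0,0.596],
    [0,200,0,0.745],
    [-5,240,0,0.894],
    [-9,275,0,1.043],
    [-9,290,0,1.19]
  ]
}}

```text
time_s: 3.1
tcp_pos: [0.5105, 0.2402, 0.2534]
tcp_rot: [-0.0, 0.729, 0.684, 0.0]
force: [0.2, -0.6, -0.3]
gripper_width: 0.0852
```

```bash
python3 - <<'E'
from h import *
k,T=Tcam('wrist')
im0=cv2.imread('pics/w1.png')
im,st=look('wrist',['spindle_seat'],'pics/w2.png')
print(st['time_s'],st['joint_positions'],st['tcp_pos'],st['tcp_rot'])
im,_=look('top',['spindle_seat']); im,_=look('scene',['spindle_seat'])
u=proj('wrist',[.513,.243,.09],st).astype(int);print(u)
w=cv2.imread('pics/w2.png');c=w[max(0,u[1]-90):u[1]+90,max(0,u[0]-120):u[0]+120]
cv2.imwrite('pics/w2c.png',cv2.resize(c,None,fx=3,fy=3,interpolation=cv2.INTER_CUBIC))
# lever angle from w1
st1=dict(tcp_pos=[0.52123,-0.04887,.25326],tcp_rot=[0,.988,.156,0]);h=onplane('wrist',(265,193),.03,st1);kn=onplane('wrist',(352,78),.03,st1)
print(h,kn,np.linalg.norm(kn-h),np.arctan2(*(kn-h)[1::-1]))
E
```

```text
wrist spindle_seat 0.92 [513. 247.  60.] [281. 185.]
3.1 [ 4.39356946e-01  2.45636651e-01 -1.36981179e-01  1.18783951e+00
  6.51182434e-04  2.07399515e+00] [0.51050511 0.2401572  0.25341508] [-2.57289461e-04  7.29314154e-01  6.84178873e-01  2.61801124e-04]
top spindle_seat 0.67 [509. 248.  62.] [148. 171.]
scene spindle_seat 0.48 [511. 244.  64.] [394. 222.]
[281 198]
[ 0.50902168 -0.03833343  0.03      ] [ 0.63626025 -0.0815582   0.03      ] 0.13438018665877285 -0.3274824367578606
```

View pics/w2c.png

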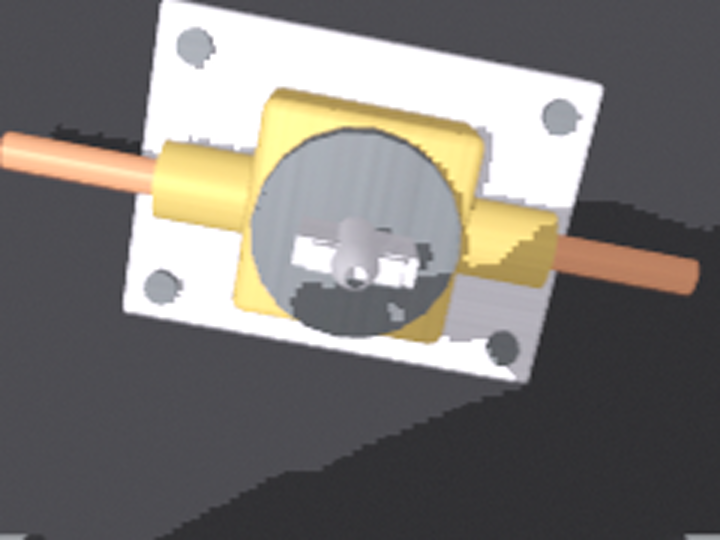

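The wrist crop shows the collar centred at crop (357,232), the tip at (353,278), and the rib tops as white bars from about (293,250) to (418,272), roughly along the pipe. I'll check that with a model overlay, then go back over the lever.

```bash
cat >> h.py <<'E'
def ribs(img,cx,cy,th,st,org,s):
    c,sn=np.cos(th),np.sin(th)
    for (z,L,col) in((.091,.017,(0,0,255)),(.065,.017,(255,0,0))):
        P=[[cx+a*c-b*sn,cy+a*sn+b*c,z] for a,b in((L,.004),(-L,.004),(-L,-.004),(L,-.004))]
        q=((np.array([proj('wrist',p,st) for p in P])+.5-org)*s).astype(int); cv2.polylines(img,[q],True,col,1)
    q=((np.array([proj('wrist',[cx+.032*np.cos(t),cy+.032*np.sin(t),.065],st) for t in np.linspace(0,6.28,40)])+.5-org)*s).astype(int); cv2.polylines(img,[q],True,(0,200,0),1)
E
python3 - <<'E'
from h import *
st=dict(tcp_pos=[ 0.51050511,0.2401572,0.25341508],tcp_rot=[-2.57289461e-04,7.29314154e-01,6.84178873e-01,2.61801124e-04])
o=np.array([161,108])
f=lambda u,v,z:onplane('wrist',o+np.array([u,v])/3,z,st)*1000
C=f(357,232,.065);t=f(353,277,.107);l=f(294,250,.091);r=f(417,271,.091);p=f(10,150,.04);p2=f(690,275,.04)
for a in(C,t,(l+r)/2):print(a.round(1))
print(np.linalg.norm(r-l),np.arctan2(*(r-l)[1::-1]),np.arctan2(*(p2-p)[1::-1]))
w=cv2.imread('pics/w2.png');og=np.array([240,145]);c=cv2.resize(w[145:225,240:320],None,fx=7,fy=7,interpolation=cv2.INTER_CUBIC)
d=c.copy();ribs(d,C[0]/1e3,C[1]/1e3,np.arctan2(*(r-l)[1::-1]),st,og,7)
cv2.imwrite('pics/ov.png',np.hstack([d[:,:400+160],c])[:, :1120] if 0 else cv2.resize(np.hstack([c,d]),(800,400)))
E
```

```text
[512.2 248.1  65. ]
[510.9 246.1 107. ]
[511.6 246.3  91. ]
34.5329103579316 -0.2381121785424597 -0.24851018538090228
```

View pics/ov.png

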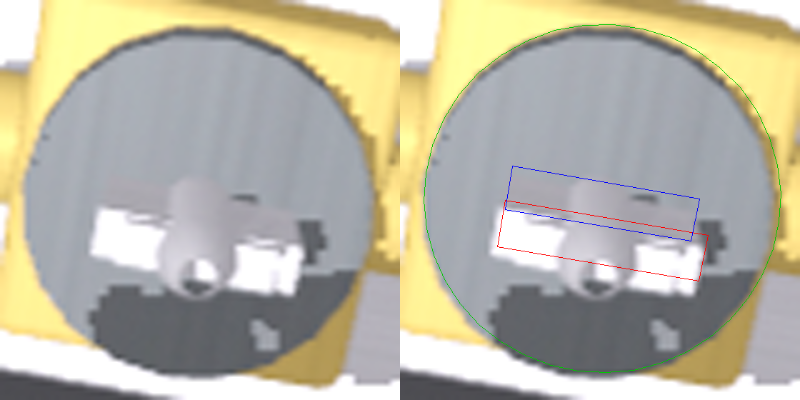

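{"api": "arm_command", "payload": {
  "targets": [
    [5,-40,-10,0.149],
    [10,-80,-20,0.298],
    [15,-120,-40,0.447],
    [20,-160,-60,0.596],
    [25,-200,-80,0.745],
    [30,-240,-90,0.894],
    [35,-280,-90,1.043],
    [38,-294,-90,1.19]
  ]
}}

```text
time_s: 4.2
tcp_pos: [0.5481, -0.0601, 0.1629]
tcp_rot: [-0.0, 0.231, 0.973, -0.001]
force: [0.6, 0.2, 0.9]
gripper_width: 0.0852
```

{"api": "arm_command", "payload": {
  "targets": [
    [0,0,0,0.117],
    [0,0,0,0.117],
    [0,0,0,0.117],
    [0,0,0,0.117],
    [0,0,0,0.117],
    [0,0,0,0.117],
    [0,0,0,0.117],
    [0,0,0,0.117]
  ]
}}

```text
time_s: 5.0
tcp_pos: [0.5489, -0.0552, 0.1633]
tcp_rot: [0.0, 0.173, 0.985, -0.0]
force: [0.6, 0.0, -0.3]
gripper_width: 0.0853
```

```bash
python3 - <<'E'
from h import *
im,st=look('wrist',['lever_hub','lever_arm'],'pics/w3.png')
q=st['tcp_rot'];print(st['time_s'],st['joint_positions'],st['tcp_pos'],2*np.arctan2(q[2],q[1]))
E
```

```text
wrist lever_hub 0.84 [702.  33.  18.] [431. 330.]
wrist lever_hub 0.63 [504. -40.  13.] [278. 147.]
wrist lever_hub 0.61 [395. -84.  15.] [163.  16.]
wrist lever_arm 0.62 [691.  77.  15.] [477. 304.]
wrist lever_arm 0.56 [550. -55.  17.] [281. 209.]
5.0 [-1.00229704e-01  2.76396611e-01 -3.08610043e-01  9.85778926e-01
 -2.16844209e-05  2.47253805e-01] [ 0.54893064 -0.05521087  0.1633116 ] 2.794109144584224
```

View pics/w3.png

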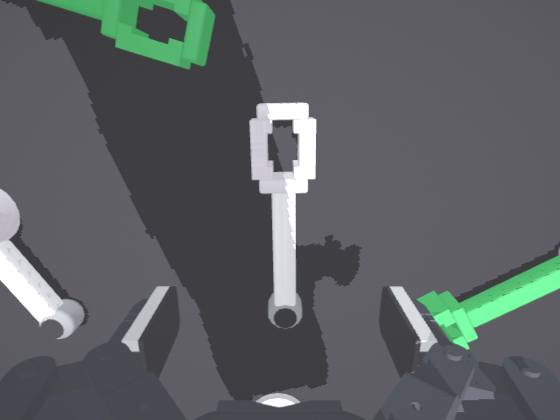

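The rib overlay fits: ribs at about -0.24 rad, axis at about (511.5, 246.5). Keyed lever in view: hub (283,147), knob (285,318), parallel to the tool x axis and ~3 mm to the right of its centre. Now I descend and grip.

{"api": "arm_command", "payload": {
  "targets": [
    [1,3,-25,0],
    [1,3,-55,0],
    [1,3,-85,0],
    [1,3,-110,0],
    [1,3,-125,0],
    [1,3,-135,0],
    [1,3,-135,0],
    [1,3,-135,0]
  ]
}}

```text
time_s: 5.95
tcp_pos: [0.5504, -0.0525, 0.0288]
tcp_rot: [0.0, 0.173, 0.985, 0.0]
force: [0.2, 0.7, 0.1]
gripper_width: 0.0854
```

{"api": "arm_command", "payload": {
  "targets": [
    [0,0,0,0],
    [0,0,0,0],
    [0,0,0,0],
    [0,0,0,0],
    [0,0,0,0],
    [0,0,0,0],
    [0,0,0,0],
    [0,0,0,0]
  ],
  "jaw": 0
}}

```text
time_s: 6.75
tcp_pos: [0.5503, -0.0524, 0.0288]
tcp_rot: [0.0, 0.173, 0.985, 0.0]
force: [-0.3, 1.1, 4.8]
gripper_width: 0.0165
```

```bash
python3 - <<'E'
from h import *
im,st=look('wrist',['lever_hub','lever_arm'],'pics/w4.png')
q=st['tcp_rot'];print(st['time_s'],st['tcp_pos'],st['gripper_width'],st['force'],2*np.arctan2(q[2],q[1]))
E
```

```text
wrist lever_arm 0.56 [551. -49.  16.] [287. 298.]
6.75 [ 0.55027766 -0.05237096  0.02878724] 0.01654677950771395 [-0.30232427  1.09836517  4.75146668] 2.794014554879146
```

Gripped (16.5 mm). Lift, and carry to above the spindle.

{"api": "arm_command", "payload": {
  "targets": [
    [0,0,20,0],
    [0,0,50,0],
    [0,0,85,0],
    [0,0,115,0],
    [0,15,130,0],
    [0,40,135,0.02],
    [0,70,135,0.04],
    [0,100,135,0.06]
  ]
}}

```text
time_s: 7.7
tcp_pos: [0.5495, 0.0483, 0.163]
tcp_rot: [-0.0, 0.143, 0.99, -0.0]
force: [-0.5, 0.3, -2.2]
gripper_width: 0.0164
```

{"api": "arm_command", "payload": {
  "targets": [
    [2,30,0,0.02],
    [4,60,0,0.03],
    [6,90,0,0.04],
    [8,120,0,0.047],
    [8,150,0,0.047],
    [8,172,0,0.047],
    [8,187,0,0.047],
    [8,187,0,0.047]
  ]
}}

```text
time_s: 8.5
tcp_pos: [0.5575, 0.236, 0.1626]
tcp_rot: [-0.0, 0.119, 0.993, -0.0]
force: [0.1, -0.1, -2.4]
gripper_width: 0.0166
```

```bash
python3 - <<'E'
from h import *
im,st=look('wrist',['lever_hub','lever_arm','spindle_seat'],'pics/w5.png')
q=st['tcp_rot'];print(st['time_s'],st['tcp_pos'],st['tcp_rot'],st['gripper_width'],st['force'],2*np.arctan2(q[2],q[1]))
for c in('top','scene'): look(c,['lever_hub','lever_arm'],f'pics/{c}5.png')
E
```

```text
wrist lever_arm 0.96 [558. 237. 153.] [282. 303.]
wrist lever_arm 0.76 [693.  80.  17.] [153. 379.]
wrist spindle_seat 0.68 [512. 246.  60.] [278. 157.]
8.5 [0.55752047 0.23604655 0.16264018] [-3.74517481e-04  1.18935717e-01  9.92901881e-01 -9.99420901e-05] 0.016590608308645383 [ 0.13805037 -0.1498868  -2.38113531] 2.903156790515236
top lever_hub 0.93 [509. 247. 149.] [134. 162.]
top lever_hub 0.83 [399. -85.  14.] [299. 221.]
top lever_hub 0.82 [701.  29.  16.] [249.  94.]
top lever_hub 0.67 [ 143. -298.   12.] [398. 336.]
top lever_arm 0.75 [697.  77.  19.] [228.  96.]
top lever_arm 0.73 [ 192. -292.   19.] [395. 314.]
top lever_arm 0.7 [557. 232. 157.] [141. 138.]
top lever_arm 0.61 [ 372. -123.   17.] [316. 233.]
scene lever_hub 0.93 [701.  29.  15.] [333. 304.]
scene lever_hub 0.75 [512. 244. 150.] [401. 196.]
scene lever_hub 0.65 [396. -87.  13.] [260. 223.]
scene lever_arm 0.9 [ 369. -125.   15.] [245. 217.]
scene lever_arm 0.72 [ 189. -290.   15.] [182. 185.]
scene lever_arm 0.71 [690.  80.  17.] [353. 296.]
```

View pics/w5.png

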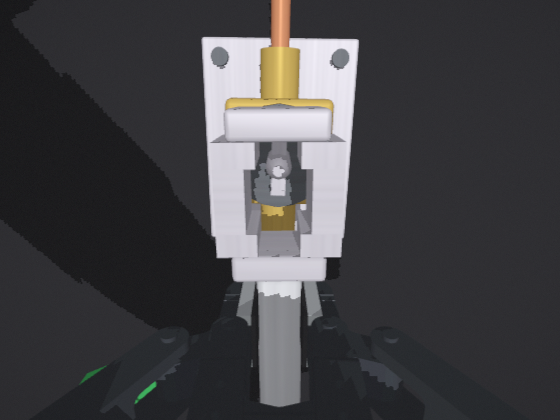

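The wrist view shows the hub straddling the spindle tip (278,163), with the hole at columns 245–313 (centre 279) and the ribs and pipe vertical in the picture, so it is aligned. I'll check the along-arm offset numerically.

```bash
python3 - <<'E'
from h import *
st=dict(tcp_pos=[0.55752047,0.23604655,0.16264018],tcp_rot=[-3.74517481e-04,1.18935717e-01,9.92901881e-01,-9.99420901e-05])
ph=2.9032;t=np.array(st['tcp_pos']);ux=np.array([np.cos(ph),np.sin(ph),0]);uy=np.array([np.sin(ph),-np.cos(ph),0])
zt=t[2]-.0288+.03
for d in(.032,.021,0,-.021,-.032):
    print(d,[proj('wrist',np.r_[(t+ux*(.048+d)+uy*w)[:2],z],st).round(0) for w in(-.018,.018) for z in(zt,zt-.03)])
for row,z in((107,zt),(142,zt),(280,zt),(258,zt)): 
    p=onplane('wrist',(279,row),z,st);print(row,((p-t)@ux*1e3).round(1))
p=onplane('wrist',(278,160),.107,st);print('tip',p,(p-t)@ux,(p-t)@uy)
E
```

```text
0.032 [array([225., 106.]), array([236., 104.]), array([337., 106.]), array([325., 104.])]
0.021 [array([227., 141.]), array([237., 132.]), array([335., 141.]), array([324., 132.])]
0 [array([230., 201.]), array([239., 182.]), array([332., 201.]), array([322., 182.])]
-0.021 [array([232., 256.]), array([241., 228.]), array([329., 256.]), array([320., 228.])]
-0.032 [array([233., 282.]), array([241., 250.]), array([328., 282.]), array([319., 250.])]
107 79.7
142 68.5
280 16.9
258 26.1
tip [0.5056497  0.24747953 0.107     ] 0.05310359726435848 -0.0011391714607909779
```

```bash
python3 - <<'E'
from h import *
st=dict(tcp_pos=[0.55752047,0.23604655,0.16264018],tcp_rot=[-3.74517481e-04,1.18935717e-01,9.92901881e-01,-9.99420901e-05])
w=cv2.imread('pics/w5.png');og=np.array([240,135]);c=cv2.resize(w[135:235,240:320],None,fx=5,fy=5,interpolation=cv2.INTER_CUBIC)
c=np.clip(c*1.6,0,255).astype(np.uint8)
d=c.copy();ribs(d,.5115,.2465,-.24,st,og,5)
for z in(.107,.095): cv2.circle(d,tuple(((proj('wrist',[.5115,.2465,z],st)+.5-og)*5).astype(int)),3,(0,255,255),-1)
cv2.imwrite('pics/ov2.png',np.hstack([c,d]))
E
```

```text
(no output)
```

View pics/ov2.png

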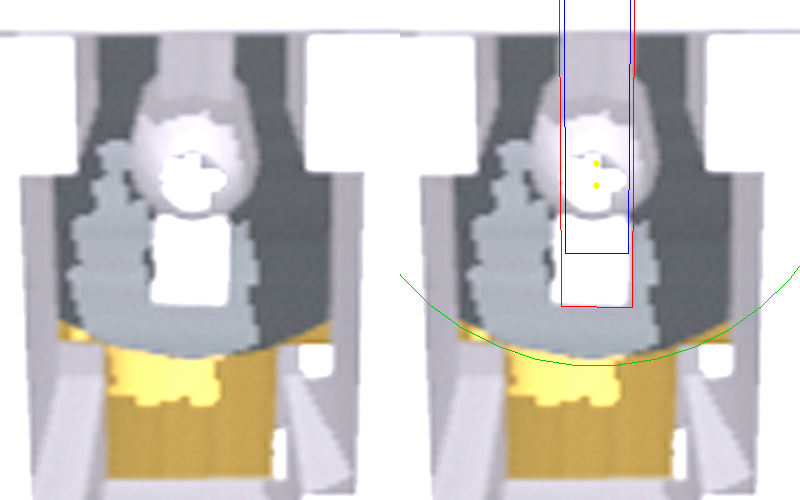

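The overlay fits the rib and tip within about 0.5 mm, and the hub is centred and aligned. Threading down.

{"api": "arm_command", "payload": {
  "targets": [
    [0.5,-0.5,-10,0],
    [0.5,-0.5,-20,0],
    [0.5,-0.5,-30,0],
    [0.5,-0.5,-38,0],
    [0.5,-0.5,-46,0],
    [0.5,-0.5,-54,0],
    [0.5,-0.5,-60,0],
    [0.5,-0.5,-65,0]
  ]
}}

```text
time_s: 9.8
tcp_pos: [0.5583, 0.234, 0.0977]
tcp_rot: [-0.0, 0.12, 0.993, -0.0]
force: [0.1, -0.1, -2.6]
gripper_width: 0.0171
```

{"api": "arm_command", "payload": {
  "targets": [
    [0,0,-1,0],
    [0,0,-2,0],
    [0,0,-3,0],
    [0,0,-4,0],
    [0,0,-4,0],
    [0,0,-4,0],
    [0,0,-4,0],
    [0,0,-4,0]
  ]
}}

```text
time_s: 10.6
tcp_pos: [0.5585, 0.2341, 0.0944]
tcp_rot: [0.0, 0.12, 0.993, 0.0]
force: [0.8, -0.1, -2.2]
gripper_width: 0.0165
```

```bash
python3 - <<'E'
from h import *
im,st=look('wrist',['lever_arm'],'pics/w6.png')
print(st['time_s'],st['tcp_pos'],st['gripper_width'],st['force'],st['ft_torque'])
for c in('top','scene'): look(c,['lever_hub'])
E
```

```text
wrist lever_arm 0.57 [558. 236.  85.] [285. 301.]
10.6 [0.55846669 0.23408589 0.09437117] 0.016527933104548063 [ 0.78588943 -0.05215025 -2.16899618] [-0.01940177 -0.01801706 -0.03420887]
top lever_hub 0.93 [ 144. -295.   13.] [397. 336.]
top lever_hub 0.85 [700.  31.  16.] [248.  95.]
top lever_hub 0.81 [513. 244.  83.] [147. 167.]
top lever_hub 0.59 [400. -83.  11.] [299. 221.]
scene lever_hub 0.91 [ 144. -286.   11.] [183. 178.]
scene lever_hub 0.76 [701.  32.  16.] [335. 303.]
scene lever_hub 0.66 [398. -84.  11.] [261. 224.]
scene lever_hub 0.65 [515. 244.  81.] [396. 218.]
```

View pics/w6.png

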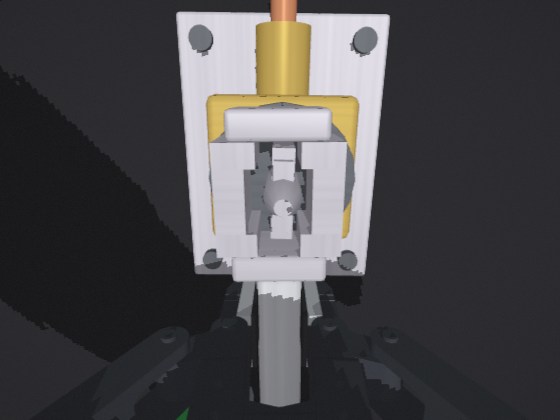

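The ribs sit in both keyways, (283,160) and (283,228), with the spindle up through the hole and the hub ~0.5 mm above the collar. Lower 1 mm, release, retreat.

{"api": "arm_command", "payload": {
  "targets": [
    [0,0,-0.5,0],
    [0,0,-1,0],
    [0,0,-1,0],
    [0,0,-1,0],
    [0,0,-1,0],
    [0,0,-1,0],
    [0,0,-1,0],
    [0,0,-1,0]
  ]
}}

```text
time_s: 11.7
tcp_pos: [0.5586, 0.2341, 0.0937]
tcp_rot: [0.0, 0.12, 0.993, 0.0]
force: [-1.2, -1.4, 5.7]
gripper_width: 0.0169
```

{"api": "arm_command", "payload": {
  "targets": [
    [0,0,0,0],
    [0,0,0,0],
    [0,0,0,0],
    [0,0,0,0],
    [0,0,0,0],
    [0,0,0,0],
    [0,0,0,0],
    [0,0,0,0]
  ],
  "jaw": 0.8
}}

```text
time_s: 12.5
tcp_pos: [0.5584, 0.2341, 0.0933]
tcp_rot: [0.0, 0.12, 0.993, 0.0]
force: [0.9, 0.8, 0.1]
gripper_width: 0.0682
```

{"api": "arm_command", "payload": {
  "targets": [
    [0,0,10,0],
    [0,0,25,0],
    [0,0,45,0],
    [0,0,70,0],
    [0,0,95,0],
    [0,0,120,0],
    [0,0,140,0],
    [0,0,140,0]
  ]
}}

```text
time_s: 13.3
tcp_pos: [0.5602, 0.2348, 0.2374]
tcp_rot: [0.003, 0.12, 0.993, 0.002]
force: [1.1, 0.9, -0.2]
gripper_width: 0.0682
```

```bash
python3 - <<'E'
from h import *
im,st=look('wrist',['lever_hub','lever_arm','spindle_seat'],'pics/w7.png')
print(st['time_s'],st['tcp_pos'],st['gripper_width'],st['force'])
for c in('top','scene'): im,_=look(c,['lever_hub','lever_arm','plain_hub'],f'pics/{c}7.png')
w=cv2.imread('pics/w7.png');s=cv2.imread('pics/scene7.png')[150:290,320:460]
cv2.imwrite('pics/fin.png',np.hstack([w[:,90:470],cv2.resize(s,(420,420),interpolation=cv2.INTER_CUBIC)]))
E
```

```text
wrist lever_hub 0.98 [702.  32.  15.] [139. 340.]
wrist lever_hub 0.65 [514. 244.  75.] [276. 145.]
wrist lever_arm 0.58 [559. 233.  83.] [277. 203.]
wrist spindle_seat 0.89 [514. 248.  62.] [282. 141.]
13.3 [0.56020127 0.2348228  0.23740131] 0.06820592357970805 [ 1.08072017  0.92928386 -0.2142953 ]
top lever_hub 0.94 [ 143. -297.   12.] [398. 336.]
top lever_hub 0.78 [703.  31.  15.] [248.  94.]
top lever_hub 0.63 [511. 246.  83.] [146. 168.]
top lever_hub 0.6 [397. -86.  13.] [300. 222.]
top lever_arm 0.91 [555. 237.  84.] [150. 148.]
top lever_arm 0.9 [ 194. -295.   20.] [397. 313.]
top lever_arm 0.72 [696.  77.  19.] [228.  96.]
top lever_arm 0.68 [ 372. -121.   18.] [316. 233.]
top plain_hub 0.59 [ 471. -290.   16.] [389. 188.]
scene lever_hub 0.9 [ 144. -287.   10.] [183. 178.]
scene lever_hub 0.89 [398. -88.  12.] [260. 224.]
scene lever_hub 0.75 [700.  30.  14.] [333. 304.]
scene lever_hub 0.65 [512. 245.  81.] [396. 217.]
scene lever_arm 0.89 [ 187. -288.   20.] [182. 183.]
scene lever_arm 0.79 [ 369. -123.   16.] [246. 217.]
scene lever_arm 0.62 [691.  80.  20.] [354. 296.]
scene lever_arm 0.55 [560. 231.  87.] [399. 229.]
scene plain_hub 0.91 [ 475. -292.    8.] [185. 253.]
```

View pics/fin.png

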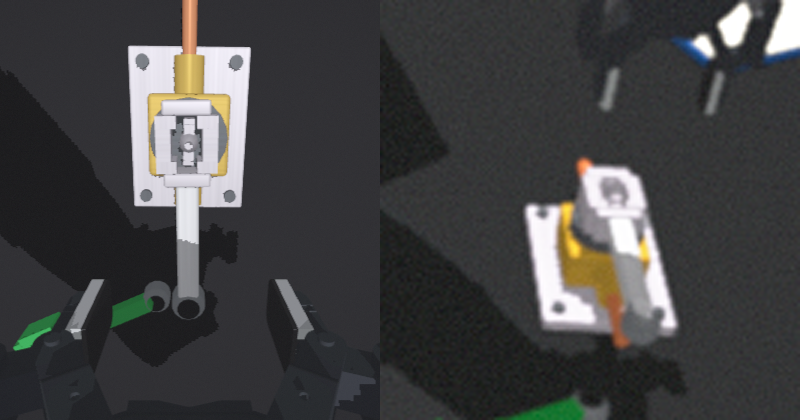

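The hub lies flat and home on the collar, ribs in both keyways (spindle at picture (188,146)), arm in line with the ribs, gripper clear. Handing in.

```bash
python3 -c "
from h import *
print(robot.get_state()['time_s']);print(robot.finish_job())"
```

```text
13.9
the job is handed in; nothing more can be done
None
```

The keyed (white, two-keyway) lever is on the valve spindle and released, and the job was handed in at 13.9 s. I gripped it by its arm, lined the keyways up with the ribs at about -0.24 rad, threaded it down and backed the gripper off clear.

**Last checks:**
- **Hub position:** the top and scene cameras put the hub centre at about (511–512, 245–246, 81–83) mm. The spindle axis was measured at (511.5, 246.5), and 80 mm is the expected height for a fully seated hub.
- **Wrist-camera disagreement:** the wrist camera read 75 mm for that height, 5 mm below the expected 80. I put this down to network error, because the picture shows the hub flat on the collar with ribs in both keyways.
- **Contact:** the wrist force was about 1.4 N after release. That is about what it read when touching nothing, so the gripper is clear.
- **Plain lever:** its hub measured within about 5 mm of where it started. It was never touched, and neither were the green look-alikes.

No check failed, but the hand-in gave no verdict.

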